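Draw the rolling pin out of the half-covered box

ROBOT

A 6-joint arm with a two-finger parallel gripper is mounted at the origin on a cart in front of the work surface, level with it; the furniture and walls round the work are solid. World frame = base frame: x ahead of the robot, y to its left, z up, the work surface at z = 0. Lengths are in m, angles in rad, forces in N, time in s.
With the tool pointing down it reaches from about 0.25 to 0.775 m from the base axis. Payload 4 kg.
Tool frame: the origin (TCP) lies midway between the tips of the shut fingers; the grasp point (between the pads) lies 19 mm behind it (robot.tcp_to_grasp is the distance from the TCP to the grasp point, in m); z points along the fingers, y is the line along which they close (so a half turn about z gives the same grasp; the last joint's range is limited). The gripper opens to 94 mm and grips with 3 to 60 N. Pads are 16 mm wide; open, the fingers measure 119 mm over their backs; the gripper's body (75 mm by 177 mm) begins 78 mm behind the grasp point.
Start: joints at [1.242, 0.087, 1.371, -0, 1.684, -0.103], TCP at [0.123, 0.536, 0.206] pointing down, gripper open.
Joint ranges: [-3.1, 3.1], [-0.76, 2.03], [0.27, 2.55], [-1.08, 4.22], [0.17, 2.65], [-2.57, 2.57]. Speed limits (rad/s): [2.79, 2.79, 3.14, 3.14, 3.14, 3.14].

INTERFACE

Orientations are given as [roll, pitch, yaw] about the fixed x, y, z axes, in that order (R = Rz(yaw) Ry(pitch) Rx(roll)).
In Python, from bench import robot, viewer gives the robot as it stands. The module is installed in compiled form; this text tells all that it offers.
- The arm moves only by the shell command python3 -m handwheel 'ROWS' [OPENING]. ROWS is JSON, a list of rows, each a list of 6 numbers: the shift along the tool's x, y, z in units of 0.2 m (1.0 is 0.2 m), then the turn, a rotation vector about the tool's x, y, z in units of 30 degrees (1.0 is 30 degrees). In form: [[x, y, z, wx, wy, wz], ...]. A call has 1 to 10 rows; each row is the pose to reach, as a shift and turn from the pose commanded when the call began, along the tool's axes at that moment; what a row does not reach only later rows make up. A row lasts 1/12 s, in which the tool goes at most 41.7 mm and 7.16 degrees, less where a joint would pass 70% of its speed; a pose out of reach is approached as far as the arm can. A call with a number of a shift or a turn outside -1 to 1 is refused whole. A call with a gripper value outside its range is refused whole. OPENING is the gripper's target within -1 to 1 (shut at 1, half-way at 0, fully open at -1), set as the call begins (- or left out, the last holds). The fingers move at their own pace and stop on an object; the grip force is fixed at half the most. Time passes only in rows, so rows that repeat a pose let the fingers close. It gives the time, the measured TCP pose, the force, the opening and the grip force at its end, in the units of the state.
- robot.get_obs(): the state, without advancing time (a new reading comes with each control period).
- viewer.snapshot(name): name is "side" or "top"; returns the picture (384x512x3 uint8, red, green, blue); there is no depth.
- viewer.calibration(name): a dict with "fx", "fy", "cx", "cy" (pixels), "k1" (the pictures are not rectified: a ray, as slopes to the right and down, at radius r is drawn at 1 + k1 r^2 times it, then the intrinsics apply), "R" (3x3) and "t" (3): a world point X has camera coordinates R X + t. Camera axes: x right, y down, z forward; pixel columns grow to the right and rows downward; lengths in m; the calibration is good to about 2 mm. A picture is of the moment at which its call begins. calibration takes no time and is no camera call.
- robot.close_job(): hands the job in; it is judged then, once.
The state is a dict: "time": time; "joint_positions": joint angles; "qvel": joint speeds; "joint_torque": joint torques, N m; "tool_pos": TCP position; "ee_rot": TCP orientation; "wrist_force": force on the tool from outside, world axes, zero at the start; "wrist_torque": the same for the moment, N m; "width": finger opening in m; "finger_force": force on a finger pad.
Only numpy, scipy, OpenCV 4.12 (cv2) and the standard library are available. Lean on these libraries where they do the work, as an engineer would, in place of code of your own. Each camera call takes 0.05 s, during which the arm holds its last target. There are 200 camera calls.

TASK

A slender wooden rolling pin lies inside the wooden box on the worktop, one half of it under the box's fixed cover. Tilt it so that its uncovered end comes up first, draw it out slantwise through the opening without forcing it against the box, and finish while holding it level in the gripper, at least a hand's breadth above the top of the box and touching nothing else: do not put it down or let go. Leave the dish on the cover and the other things on the worktop where they stand.

Things in the scene. Friction and masses are not known exactly. Their poses are not given: they have to be found in the camera images.
- box: fixed mid-brown wooden box, 316 mm long (its x), 186 mm wide (its y), 115 mm high; walls and floor 8 mm thick; origin at the centre of its underside, z up, x runs along its length from the open end to the covered end. The end wall at the open end (x = -158 to -150 mm) is 115 mm high. Side walls beside the opening are 65 mm high from x = -125 to -5 mm, 115 mm towards the end wall
- opening (a point): centre of the opening in the box's top, level with the top (115 mm above the worktop); the opening is 165 mm along the box's x (box x = -150 to +15 mm) and 170 mm wide
- cover_edge (a point): middle of the lower edge of the box's fixed cover, where the cover meets the opening (box x = +15 mm, 105 mm above the worktop). The cover is 10 mm thick and runs from here to the covered end over the full width; the side walls under it are 105 mm high and begin 20 mm before this edge (box x = -5 mm)
- rest (a point): bottom of the notch (34 mm above the worktop) in one of two cross rests that carry the pin, here at box x = -120 mm; the other is at box x = +90 mm. Each is a board 10 mm thick across the box, 34 mm high, with cheeks up to 50 mm either side of the notch, reaching 28 mm to each side of the middle line
- pin: straight pale wooden rolling pin, a cylinder 22 mm in diameter, 280 mm long, 0.06 to 0.11 kg; origin at its middle on its axis, x along its axis. At the start it lies level in the notches on the box's middle line (y = 0), axis 45 mm above the worktop, its x the same way as the box's x, its middle within 8 mm of the box's middle
- pin_open_end (a point): centre of the end face of the rolling pin that starts in the opening (pin x = -140 mm)
- pin_covered_end (a point): centre of the end face of the rolling pin that starts under the cover (pin x = +140 mm)
- dish: small white sauce dish, 74 mm across, 20 mm high, standing upright on the box's cover; origin at the centre of its underside
- kettle: electric kettle, 162 x 229 x 237 mm, at the back; origin at the centre of its underside
- soy: sauce bottle, 74 mm across, 233 mm high, at the back; origin at the centre of its underside
- pot: white perforated utensil pot with a wire bail, 80 mm across, 155 mm high, at the back right; origin at the centre of its underside
- mug: black mug, 80 mm across (116 mm with its handle), 95 mm high, at the left; origin at the centre of its underside
- timer: kitchen timer with a round dial, 51 x 57 x 56 mm, at the right; origin at the centre of its underside
- upturned_bowl: white bowl standing upside down, 116 mm across, 63 mm high, at the right; origin at the centre of its lower face
- teaspoon: steel teaspoon 139 mm long, 10 mm high, at the front right; origin at the middle of its underside
- shaker: grey shaker, 47 mm across, 82 mm high, at the front left; origin at the centre of its underside
Mind the look-alikes: they are no part of the job. Leave any blue or red look-alike of the dish alone. What is shaped like the shaker but red or yellow is not meant.

How it is judged:
By the outcome, as a careful person would: the job done as asked, in the order asked, and still so for the second after the job is handed in, while the arm keeps its last pose, push and grip.
It also fails if it takes over 42 s, if anything falls off the work surface, if the arm or the gripper's body presses on something with over 40 N, if the wrist force passes 120 N, or if a joint passes its speed limit or range.

## Working session

There is one attempt and no reset: what is moved stays moved. The work goes in short steps, Python scripts to look and compute and a shell command to move; the robot and the scene stay as the last step left them, time stands still between calls to the robot, and variables do not carry over. Pictures are saved under pics/ and viewed, at most 10 in all, crops included, and the job is handed in when it is done.

```bash
mkdir -p pics; cat > h.py <<'E'
import numpy as np, cv2
from bench import robot, viewer
def snap(n,f):
    im=viewer.snapshot(n); cv2.imwrite('pics/'+f,cv2.cvtColor(im,cv2.COLOR_RGB2BGR)); return im
def ray(n,u,v):
    c=viewer.calibration(n); K=np.array([[c['fx'],0,c['cx']],[0,c['fy'],c['cy']],[0,0,1.]])
    d=np.array([(u-c['cx'])/c['fx'],(v-c['cy'])/c['fy']]); s=d.copy()
    for _ in range(20): s=d/(1+c['k1']*(s@s))
    R=np.array(c['R']); t=np.array(c['t']); return -R.T@t, R.T@np.r_[s,1]
def onz(n,u,v,z):
    o,d=ray(n,u,v); return o+d*(z-o[2])/d[2]
def tri(a,b):
    o1,d1=ray('top',*a); o2,d2=ray('side',*b)
    k=np.linalg.lstsq(np.c_[d1,-d2],o2-o1,rcond=None)[0]
    p,q=o1+k[0]*d1,o2+k[1]*d2; return (p+q)/2,np.linalg.norm(p-q)
def proj(n,X):
    c=viewer.calibration(n); x=np.array(c['R'])@X+np.array(c['t']); s=x[:2]/x[2]; s=s*(1+c['k1']*(s@s))
    return np.array([c['fx']*s[0]+c['cx'],c['fy']*s[1]+c['cy']])
E
python3 - <<'E'
from h import *
a=snap('top','t0.png'); b=snap('side','s0.png')
for n in('top','side'):
  o,d=ray(n,256,192); print(n,o,d)
print(robot.get_obs())
E
```

```text
top [0.49882467 0.00368914 1.09176161] [ 0.07742789 -0.00591967 -0.99701983]
side [0.23576722 0.78157551 0.59414691] [ 0.3384348  -0.78932233 -0.51228863]
{'time': 0.1, 'joint_positions': array([ 1.24184300e+00,  8.78778005e-02,  1.37205366e+00, -2.19357792e-05,
        1.68358670e+00, -1.03100002e-01]), 'qvel': array([ 0.00081356, -0.00180508, -0.00136149,  0.00029235, -0.00149801,
       -0.00210298]), 'joint_torque': array([ 2.52428850e-03, -3.41250336e+01, -3.03301942e+01,  7.20334821e-02,
        3.03359097e-02, -1.11930829e-04]), 'tool_pos': array([0.12302397, 0.53557802, 0.2044481 ]), 'ee_rot': array([-3.13967513e+00, -1.76482820e-04,  2.91573671e+00]), 'wrist_force': array([-0.19480721,  0.55781042, -0.24886492]), 'wrist_torque': array([-0.00321579,  0.01199559, -0.00683672]), 'finger_force': 0.0, 'width': 0.09409837914513092}
```

View pics/t0.png

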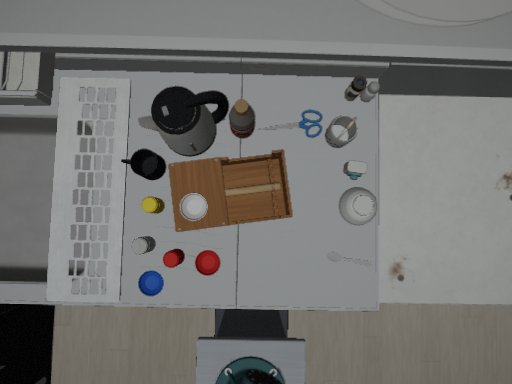

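View pics/s0.png

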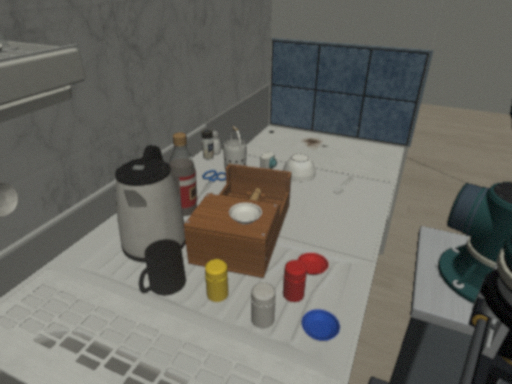

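Top view: the box spans about (170,163)–(290,220), with its cover on the left and the white dish at (194,207). The pin shows in the opening from (224,191) to (281,186). The side view shows the cover at (235,220), the dish at (246,212) and the pin tip at (257,194). The blue (151,283) and red (208,262) dishes are look-alikes on the worktop; the white one on the cover is the dish meant. I'll confirm this in one crop.

```bash
python3 - <<'E'
import cv2,numpy as np
a=cv2.imread('pics/t0.png')[140:240,160:300]; b=cv2.imread('pics/s0.png')[155:280,180:300]
a=cv2.resize(a,None,fx=5.5,fy=5.5,interpolation=cv2.INTER_CUBIC); cv2.imwrite('pics/ct.png',a)
b=cv2.resize(b,None,fx=4.5,fy=4.5,interpolation=cv2.INTER_CUBIC); cv2.imwrite('pics/cs.png',b)
E
```

```text
(no output)
```

View pics/ct.png

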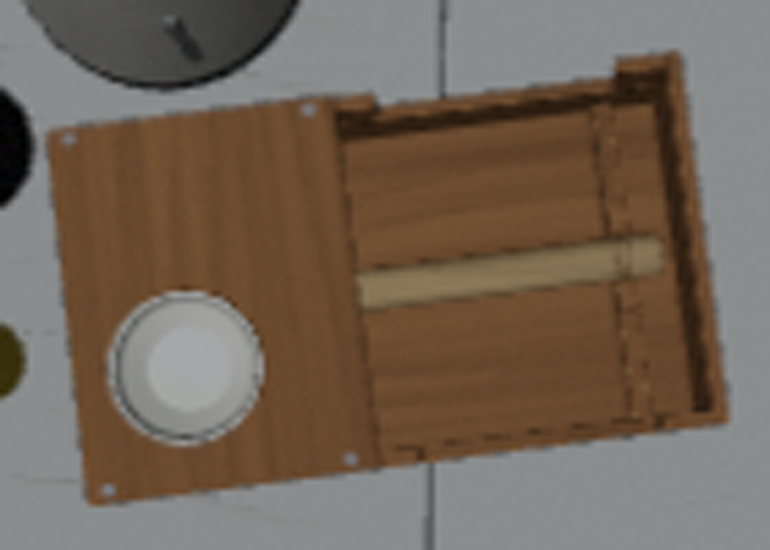

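View pics/cs.png

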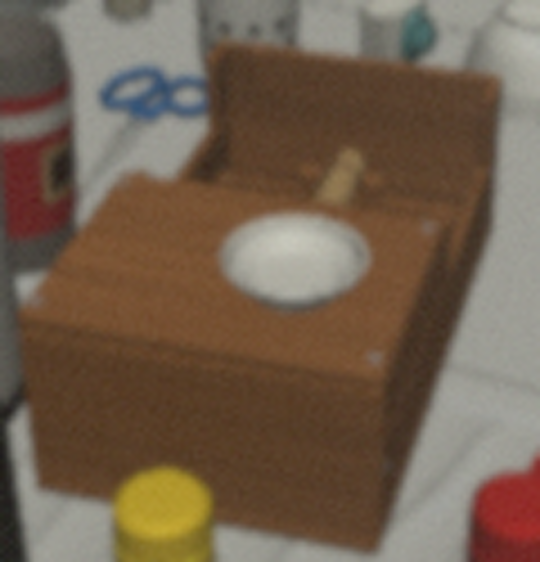

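Top crop: outer corners at about (50,133), (680,55), (727,420) and (92,503), and the pin's open end at (662,256). Side crop: rim corners at (22,315), (383,385), (500,78) and (213,48), and the pin tip at (352,155). The white dish sits on the cover; nothing else on the cover could be mistaken for it.

```bash
python3 - <<'E'
from h import *
T=[(50,133),(680,55),(727,420),(92,503)]; S=[(22,315),(213,48),(500,78),(383,385)]
T=[(x/5.5+160-.4,y/5.5+140-.4) for x,y in T]; S=[(x/4.5+180-.4,y/4.5+155-.4) for x,y in S]
for a,b in zip(T,S): p,e=tri(a,b); print('corner',p.round(4),round(e,4),onz('top',*a,.115).round(4))
P=np.array([onz('top',*a,.115) for a in T]); c=P.mean(0); print('centre',c)
ax=((P[0]+P[3])-(P[1]+P[2]))/2; print('axis len',np.linalg.norm(ax),'yaw',np.arctan2(ax[1],ax[0]))
print('width',np.linalg.norm(P[0]-P[3]),np.linalg.norm(P[1]-P[2]))
print('pin tri',tri((662/5.5+159.6,256/5.5+139.6),(352/4.5+179.6,157/4.5+154.6)))
for u,v,z in[(662,256,.052),(362,290,.056),(510,272,.056)]: print(onz('top',u/5.5+159.6,v/5.5+139.6,z))
E
```

```text
corner [0.6438 0.2346 0.113 ] 0.0043 [0.6454 0.2352 0.115 ]
corner [ 0.6945 -0.0736  0.1073] 0.0021 [ 0.692  -0.0734  0.115 ]
corner [ 0.5108 -0.1003  0.1127] 0.0038 [ 0.5126 -0.0995  0.115 ]
corner [0.4631 0.208  0.1085] 0.0045 [0.4654 0.2074 0.115 ]
centre [0.57883425 0.06742096 0.115     ]
axis len 0.3113093045338522 yaw 1.721918768829628
width 0.18211565037194552 0.18132082869630087
pin tri (array([ 0.59710041, -0.07137869,  0.05025918]), np.float64(0.0023943123406672644))
[ 0.59805889 -0.0708364   0.052     ]
[0.57624797 0.08459246 0.056     ]
[0.58743751 0.00821084 0.056     ]
```

```bash
cat >> h.py <<'E'
from scipy.spatial.transform import Rotation as Ro
C=np.array([.579,.0675,0]); YAW=1.722
B=Ro.from_euler('z',YAW)
def pose(gx,gz,tilt=0,gy=0):
    """TCP pose for grasp point at box (gx,gy,gz) in mm, tilt deg (open end up)"""
    R=B*Ro.from_euler('y',tilt,degrees=True)*Ro.from_euler('x',np.pi)
    return C+B.apply(np.array([gx,gy,gz])/1e3)+R.apply([0,0,robot.tcp_to_grasp]),R
def units(p,R,o=None):
    o=o or robot.get_obs(); R0=Ro.from_euler('xyz',o['ee_rot'])
    return np.r_[R0.inv().apply(p-o['tool_pos'])/.2,(R0.inv()*R).as_rotvec(degrees=True)/30].round(3)
E
python3 - <<'E'
from h import *
print('soy cap',onz('top',241,105,.233),'soy',onz('top',242,130,.1)); print('kettle right/low edges',onz('top',216,140,.15),onz('top',190,155,.1),onz('top',228,103,.237))
print('dish',onz('top',194,207,.135))
print(robot.tcp_to_grasp,pose(-37,200)[0],units(*pose(-37,200)))
E
```

```text
soy cap [0.77482015 0.03961391 0.233     ] soy [0.74689167 0.04052123 0.1       ]
kettle right/low edges [0.70598233 0.10597762 0.15      ] [0.67339715 0.18135807 0.1       ] [0.77759324 0.07072104 0.237     ]
dish [0.52983695 0.15951142 0.135     ]
0.0188 [0.58457324 0.03092215 0.1812    ] [-2.814e+00 -1.942e+00  1.190e-01 -3.000e-03  2.000e-03  2.280e+00]
```

```bash
python3 -m handwheel '[[-0.3,-0.2,-0.3,0,0,0.25],[-0.6,-0.4,-0.3,0,0,0.5],[-0.95,-0.65,-0.3,0,0,0.76],[-0.95,-0.65,-0.3,0,0,0.76],[-0.95,-0.65,-0.3,0,0,0.76],[-0.95,-0.65,-0.3,0,0,0.76],[-0.95,-0.65,-0.3,0,0,0.76],[-0.95,-0.65,-0.3,0,0,0.76]]' -1; python3 -c "
from h import *
print(units(*pose(-37,250)))"
```

```text
time: 0.77
tool_pos: [0.2802, 0.3658, 0.2655]
ee_rot: [3.141, -0.0, 2.514]
wrist_force: [0.3, 0.6, -0.3]
width: 0.0937
finger_force: 0.0
[-2.215e+00 -4.610e-01  1.710e-01  0.000e+00 -1.000e-03  1.512e+00]
```

```bash
python3 -m handwheel '[[-1,-0.2,0,0,0,0.75],[-1,-0.2,0,0,0,0.75],[-1,-0.2,0,0,0,0.75],[-1,-0.2,0,0,0,0.75],[-1,-0.2,0,0,0,0.75],[-1,-0.2,0,0,0,0.75],[-1,-0.2,0,0,0,0.75],[-1,-0.2,0,0,0,0.75]]'; python3 -c "
from h import *
print(units(*pose(-37,250)))"
```

```text
time: 1.43
tool_pos: [0.4174, 0.2188, 0.2649]
ee_rot: [-3.14, -0.001, 2.127]
wrist_force: [-0.1, -0.8, 0.0]
width: 0.0939
finger_force: 0.0
[-1.239  0.215  0.166 -0.003 -0.002  0.773]
```

```bash
python3 -m handwheel '[[-1,0.17,0.13,0,0,0.773],[-1,0.17,0.13,0,0,0.773],[-1,0.17,0.13,0,0,0.773],[-1,0.17,0.13,0,0,0.773],[-1,0.17,0.13,0,0,0.773],[-1,0.17,0.13,0,0,0.773],[-1,0.17,0.13,0,0,0.773],[-1,0.17,0.13,0,0,0.773]]'; python3 -c "
from h import *
print(units(*pose(-37,200)))"
```

```text
time: 2.1
tool_pos: [0.5517, 0.0676, 0.2395]
ee_rot: [-3.141, -0.001, 1.723]
wrist_force: [0.7, 0.5, 0.6]
width: 0.094
finger_force: 0.0
[-0.207  0.135  0.291 -0.001 -0.002  0.002]
```

```bash
python3 -m handwheel '[[-0.207,0.135,0.1,0,0,0],[-0.207,0.135,0.29,0,0,0],[-0.207,0.135,0.4,0,0,0],[-0.207,0.135,0.4,0,0,0],[-0.207,0.135,0.4,0,0,0],[-0.207,0.135,0.4,0,0,0]]'; python3 - <<'E'
from h import *
print(robot.get_obs()['tool_pos'],units(*pose(-37,48)))
a=snap('top','t1.png')[100:250,150:320]; b=snap('side','s1.png')[100:290,150:340]
f=lambda x:cv2.resize(x,(400,420),interpolation=cv2.INTER_CUBIC)
cv2.imwrite('pics/c1.png',cv2.cvtColor(np.hstack([f(a),f(b)]),cv2.COLOR_RGB2BGR))
E
```

```text
time: 2.6
tool_pos: [0.5857, 0.0303, 0.1622]
ee_rot: [3.138, 0.0, 1.723]
wrist_force: [0.4, -0.3, 0.8]
width: 0.0936
finger_force: 0.0
[0.58571694 0.03027002 0.16217817] [ 0.004 -0.008  0.665  0.007  0.001  0.002]
```

View pics/c1.png

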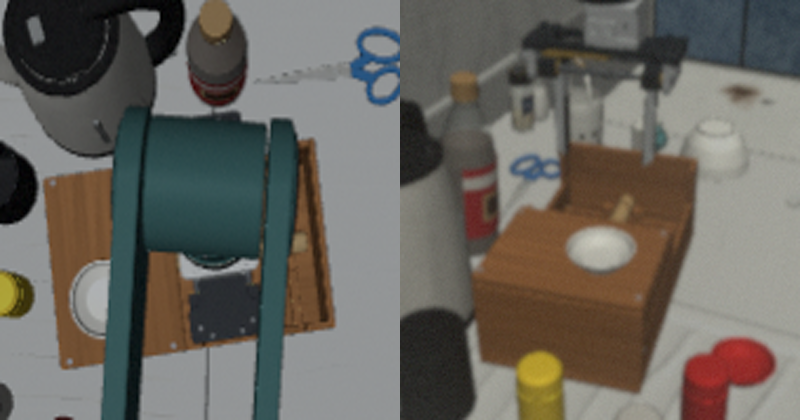

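The gripper hangs over the opening: in the side half the fingers at (565,140) and (648,150) straddle the pin at (622,208). The dish stays clear at (600,247). Next I descend.

```bash
python3 -m handwheel '[[0.004,-0.008,0.1,0,0,0],[0.004,-0.008,0.2,0,0,0],[0.004,-0.008,0.3,0,0,0],[0.004,-0.008,0.4,0,0,0],[0.004,-0.008,0.5,0,0,0],[0.004,-0.008,0.58,0,0,0],[0.004,-0.008,0.63,0,0,0],[0.004,-0.008,0.66,0,0,0],[0.004,-0.008,0.66,0,0,0],[0.004,-0.008,0.66,0,0,0]]'; python3 -c "
from h import *
print(units(*pose(-37,48)))"
```

```text
time: 3.53
tool_pos: [0.5844, 0.0291, 0.0288]
ee_rot: [3.139, 0.0, 1.721]
wrist_force: [-0.3, -0.2, -0.1]
width: 0.0937
finger_force: 0.0
[ 0.009  0.002 -0.002  0.004  0.001 -0.003]
```

```bash
for i in 1 2; do python3 -m handwheel '[[0,0,0,0,0,0],[0,0,0,0,0,0],[0,0,0,0,0,0],[0,0,0,0,0,0],[0,0,0,0,0,0],[0,0,0,0,0,0],[0,0,0,0,0,0],[0,0,0,0,0,0]]' 1; done
```

```text
time: 4.2
tool_pos: [0.5835, 0.029, 0.0274]
ee_rot: [-3.142, -0.0, 1.72]
wrist_force: [0.1, 0.0, 0.3]
width: 0.0443
finger_force: 0.0
time: 4.87
tool_pos: [0.5838, 0.0291, 0.0276]
ee_rot: [3.141, -0.0, 1.72]
wrist_force: [0.5, 0.2, -1.2]
width: 0.021
finger_force: 30.0
```

```bash
python3 - <<'E'
from h import *
for th in (5,10,15,20):
    cz=46.6+41.5*th/20; t=np.radians(th); print(th,units(*pose(-38.7*np.cos(t),cz+38.7*np.sin(t),th)))
E
```

```text
5 [-0.007  0.005 -0.07   0.001 -0.167 -0.003]
10 [-0.013  0.006 -0.14   0.001 -0.333 -0.003]
15 [-0.018  0.006 -0.21   0.001 -0.5   -0.003]
20 [-0.02   0.006 -0.281  0.    -0.667 -0.003]
```

```bash
python3 -m handwheel '[[-0.003,0,-0.04,0,-0.08,0],[-0.007,0,-0.07,0,-0.167,0],[-0.01,0,-0.105,0,-0.25,0],[-0.013,0,-0.14,0,-0.333,0],[-0.016,0,-0.175,0,-0.417,0],[-0.018,0,-0.21,0,-0.5,0],[-0.019,0,-0.245,0,-0.583,0],[-0.02,0,-0.28,0,-0.667,0],[-0.02,0,-0.28,0,-0.667,0],[-0.02,0,-0.28,0,-0.667,0]]'; python3 - <<'E'
from h import *
a=snap('top','t2.png')[100:250,150:320]; b=snap('side','s2.png')[100:290,150:340]
f=lambda x:cv2.resize(x,(400,420),interpolation=cv2.INTER_CUBIC)
cv2.imwrite('pics/c2.png',cv2.cvtColor(np.hstack([f(a),f(b)]),cv2.COLOR_RGB2BGR))
X=C+B.apply([-.1316,0,.0865+.0479]); print('expected end in crop: top',(proj('top',X)-[150,100])*[400/170,420/150],'side',(proj('side',X)-[150,100])*[400/190,420/190]+[400,0])
E
```

```text
time: 5.7
tool_pos: [0.5838, 0.0258, 0.0831]
ee_rot: [-3.141, 0.348, 1.722]
wrist_force: [-0.8, 0.2, -0.8]
width: 0.0212
finger_force: 30.0
expected end in crop: top [303.86414923 232.05143884] side [622.96886372 142.83838352]
```

View pics/c2.png

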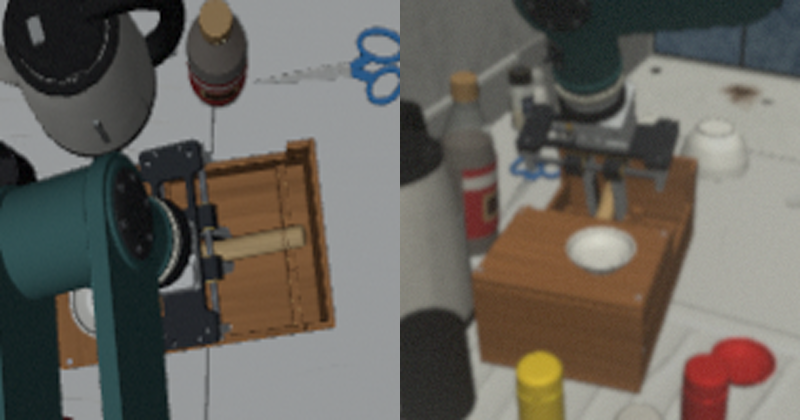

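The pin's open end is now at (300,236) in the top half, close to the predicted position, with the cover and dish untouched. Next I draw it out along its own axis.

```bash
python3 -m handwheel '[[-0.05,0,0,0,0,0],[-0.1,0,0,0,0,0],[-0.15,0,0,0,0,0],[-0.2,0,0,0,0,0],[-0.25,0,0,0,0,0],[-0.3,0,0,0,0,0],[-0.3,0,0,0,0,0]]'; python3 - <<'E'
from h import *
a=snap('top','t3.png')[100:250,150:320]; b=snap('side','s3.png')[100:290,150:340]
f=lambda x:cv2.resize(x,(400,420),interpolation=cv2.INTER_CUBIC)
cv2.imwrite('pics/c3.png',cv2.cvtColor(np.hstack([f(a),f(b)]),cv2.COLOR_RGB2BGR))
X=C+B.apply([-.1316-.0564,0,.0865+.0479+.0205]); print('expected end in crop: top',(proj('top',X)-[150,100])*[400/170,420/150],'side',(proj('side',X)-[150,100])*[400/190,420/190]+[400,0])
E
```

```text
time: 6.38
tool_pos: [0.5932, -0.0331, 0.1054]
ee_rot: [3.139, 0.35, 1.717]
wrist_force: [0.5, 0.1, -0.1]
width: 0.0211
finger_force: 30.0
expected end in crop: top [355.86726217 222.11984852] side [633.69717036 109.93304395]
```

View pics/c3.png

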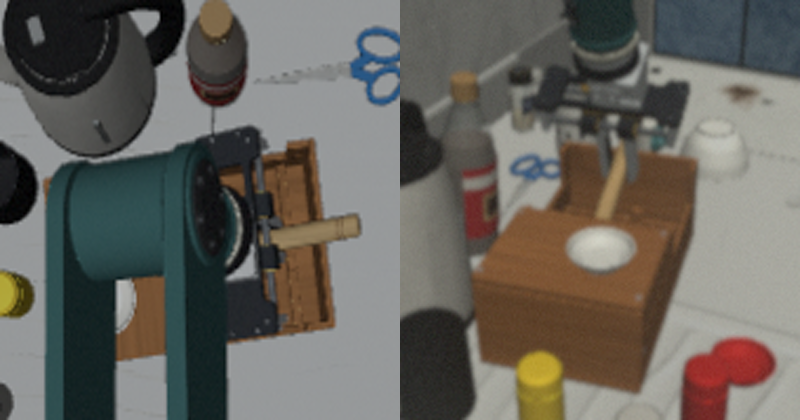

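The pin's open end at (357,227) has cleared the end wall, as predicted. Forces are near zero, so I keep drawing along the axis.

```bash
python3 -m handwheel '[[-0.06,0,0,0,0,0],[-0.12,0,0,0,0,0],[-0.18,0,0,0,0,0],[-0.24,0,0,0,0,0],[-0.3,0,0,0,0,0],[-0.36,0,0,0,0,0],[-0.42,0,0,0,0,0],[-0.48,0,0,0,0,0],[-0.52,0,0,0,0,0],[-0.52,0,0,0,0,0]]'; python3 - <<'E'
from h import *
o=robot.get_obs(); print(o['wrist_force'],o['tool_pos'])
R=Ro.from_euler('xyz',o['ee_rot']); g=o['tool_pos']-R.apply([0,0,.0188])
for s in(-.1013,.1787): print('end box',B.inv().apply(g+R.apply([-s if s<0 else -s,0,0])-C))
print(units(*pose(-180,330,20)),units(*pose(-180,330,0)))
E
```

```text
time: 7.32
tool_pos: [0.6076, -0.1293, 0.1407]
ee_rot: [3.14, 0.35, 1.718]
wrist_force: [-0.2, -0.5, -1.1]
width: 0.0214
finger_force: 30.0
[-0.19422127 -0.50730232 -1.12994559] [ 0.60759628 -0.1293225   0.14066226]
end box [-0.09728382  0.00098199  0.12356478]
end box [-0.36028496  0.0020856   0.21963341]
[-0.236  0.008 -0.828  0.     0.002 -0.008] [-0.204  0.008 -0.833  0.002  0.669 -0.007]
```

The covered end is now at about box x = -25 mm, z = 97 mm, clear of the cover edge. I raise it straight up, then level it.

```bash
python3 -m handwheel '[[-0.03,0,-0.08,0,0,0],[-0.06,0,-0.16,0,0,0],[-0.09,0,-0.24,0,0,0],[-0.12,0,-0.32,0,0,0],[-0.15,0,-0.4,0,0,0],[-0.18,0,-0.5,0,0,0],[-0.22,0,-0.6,0,0,0],[-0.26,0,-0.7,0,0,0],[-0.29,0,-0.8,0,0,0],[-0.29,0,-0.8,0,0,0]]' && python3 -m handwheel '[[0.004,0,0,0,0.08,0],[0.008,0,0,0,0.16,0],[0.012,0,0,0,0.25,0],[0.016,0,0,0,0.33,0],[0.02,0,0,0,0.42,0],[0.024,0,0,0,0.5,0],[0.028,0,0,0,0.58,0],[0.032,0,0,0,0.669,0],[0.032,0,0,0,0.669,0],[0.032,0,0,0,0.669,0]]'; python3 - <<'E'
from h import *
a=snap('top','t4.png')[60:260,150:420]; b=snap('side','s4.png')[20:290,150:400]
f=lambda x:cv2.resize(x,(400,420),interpolation=cv2.INTER_CUBIC)
cv2.imwrite('pics/c4.png',cv2.cvtColor(np.hstack([f(a),f(b)]),cv2.COLOR_RGB2BGR))
o=robot.get_obs();R=Ro.from_euler('xyz',o['ee_rot']); g=o['tool_pos']-R.apply([0,0,.0188])
for s in(.1787,-.1013):
  X=g+R.apply([s,0,0]); print(X,(proj('top',X)-[150,60])*[400/270,2.1],(proj('side',X)-[150,20])*[1.6,420/270]+[400,0])
E
```

```text
time: 8.15
tool_pos: [0.6085, -0.1269, 0.3155]
ee_rot: [3.132, 0.352, 1.718]
wrist_force: [0.2, 0.8, 0.0]
width: 0.0216
finger_force: 30.0
time: 8.98
tool_pos: [0.606, -0.1216, 0.3058]
ee_rot: [-3.139, -0.001, 1.719]
wrist_force: [0.3, -0.0, -0.6]
width: 0.0209
finger_force: 30.0
[0.57934713 0.0559628  0.32571713] [117.52413684 255.00669383] [549.55077872 141.79493805]
[ 0.62120339 -0.2208909   0.32543496] [310.68581061 220.72326354] [594.16886255  94.60944833]
```

View pics/c4.png

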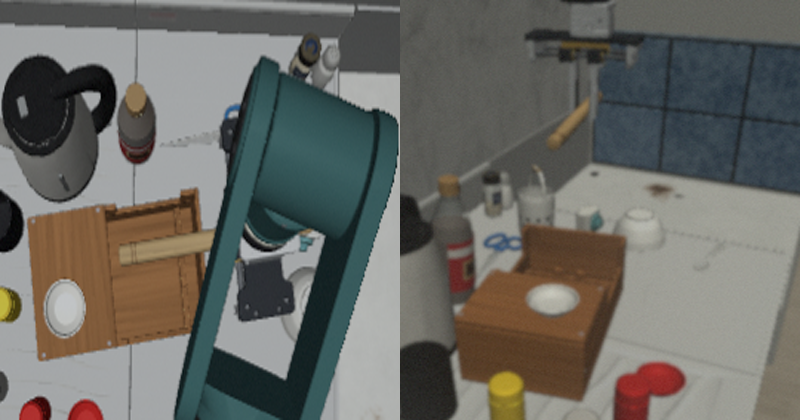

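The pin hangs level in the gripper, with its near end at (553,141) in the side half and (120,254) in the top half. Both match the predicted level pose within a few crop pixels. The dish and the other things are where they were. I let it settle and hand in.

```bash
python3 -m handwheel '[[0,0,0,0,0,0],[0,0,0,0,0,0],[0,0,0,0,0,0],[0,0,0,0,0,0],[0,0,0,0,0,0],[0,0,0,0,0,0]]'; python3 -c "
from bench import robot
print(robot.close_job())"
```

```text
time: 9.58
tool_pos: [0.6062, -0.121, 0.3077]
ee_rot: [3.141, -0.001, 1.721]
wrist_force: [-0.1, -0.1, -1.6]
width: 0.0214
finger_force: 30.0
the job is handed in; nothing more can be done
None
```

The job is handed in: the rolling pin came out slantwise, uncovered end first, and is held level in the gripper about 0.2 m above the top of the box; the dish and the other things in view look unmoved, and it took 9.6 s.

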